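Unscrew the spring-loaded filter cap and lay it on the tray

TASK

Unscrew the black cap of the blue filter housing anticlockwise, gently, letting it climb on its thread without pulling it up, pressing it down or holding it back; a spring under it throws it off when the thread ends, so keep hold of it as it comes free. Then set the cap down, upright as it came off, near the middle of the white tray without dropping it, let go of it, and leave the glassware and the bottle alone.

Things in the scene. Friction and masses are not known exactly. Their poses are not given: they have to be found in the camera images.
- cap_mid (a point): Loose black ribbed screw cap, 48 mm across, 46 mm tall, about 80 g, upright on the housing's neck with a yellow bar on its flat top. The point is on its axis half-way up, 23 mm above its lower rim; z is up along the axis. Grip it across the upper half (the solid part, 28 to 46 mm above the lower rim) with the fingers pointing down; the ribs let it be gripped at any angle round.
- neck_top (a point): Centre of the top of the white threaded neck, fixed; z up, on the cap's axis. Coarse right-hand thread: the cap climbs several mm per turn anticlockwise seen from above, and must be let climb (rise per turn unknown: feel it). It comes off after more than 1 and less than 1.5 turns. Play: under 1 mm along, 2 mm sideways. The hand's own push or pull on the thread should stay under about 5 N.
- housing: Fixed filter housing that carries the neck: steel foot 130 x 130 x 10 mm, blue bowl 92 mm across, white collar 80 mm across up to 100 mm, neck to 130 mm; two brass stubs at half height. Origin: centre of its underside on the bench. A sprung steel plunger, 18 mm across, pushes the cap up with 3 to 4 N and stands 26 mm over the neck top when out.
- tray: Fixed square white tray, 150 x 150 mm outside, walls 4 mm thick and 14 mm high, floor 4 mm thick. Origin: centre of its underside on the bench; x and y along its sides.
- reagent_mid (a point): Bystander: white plastic bottle, 72 mm across, 160 mm tall; the point is its centre, half-way up.
- flask_mid (a point): Bystander: conical glass flask, 82 mm across at the foot, 120 mm tall; the point is on its axis 50 mm up.
- beaker_mid (a point): Bystander: clear plastic beaker, 76 mm across, 90 mm tall; the point is its centre, half-way up.
Things that resemble listed ones, but are neither listed nor needed, are in the scene too. Of the things shaped like the part that bears cap_mid, the black one is meant.

How it is judged:
By the outcome, as a careful person would: the job done as asked, in the order asked, and still so for the second after the job is handed in, with the robot touching nothing.
It also fails if it takes over 72 s, if anything falls off the work surface, if the arm or the gripper's body presses on something with over 40 N, if the wrist force passes 120 N, or if a joint passes its speed limit or range.

ROBOT

A 7-joint arm with a two-finger parallel gripper is mounted at the origin on the work surface. World frame = base frame: x ahead of the robot, y to its left, z up, the work surface at z = 0. Lengths are in mm, angles in rad, forces in N, time in s.
With the tool pointing down it reaches from about 350 to 900 mm from the base axis. Payload 7.2 kg.
Tool frame: the origin (TCP) lies on the centre line of the jaws, within the pads' length; the fingertips stand 14 mm ahead of it and the grasp point (between the pads) lies 5 mm behind it (bot.tcp_to_tips is the distance from the TCP to the fingertips, in mm); z points along the fingers, y is the line along which they close (so a half turn about z gives the same grasp; the last joint's range is limited). The gripper opens to 85 mm and grips with 20 to 120 N. Pads are 22 mm wide; open, the fingers measure 114 mm over their backs; the gripper's body (76 mm by 85 mm) begins 54 mm behind the grasp point. The pads swing forward as they close: fully open they stand 13 mm farther back than shut.
Start: joints at [1.178, 0.411, -0.013, 1.596, 0.006, 1.134, -0.082], TCP at [199.438, -592.328, 245.297] pointing down, gripper open.
Joint ranges: [-2.95, 2.95], [-0.29, 1.99], [-1.47, 1.44], [0.14, 2.54], [-1.03, 4.17], [0.13, 1.85], [-2.86, 2.86]. Speed limits (rad/s): [2.39, 2.39, 3.01, 3.01, 3.14, 3.14, 3.14].

INTERFACE

Orientations are given as a unit quaternion [w, x, y, z].
In Python, from cell import bot, vision gives the robot as it stands.
- The arm moves only by the shell command python3 -m crank 'ROWS' [FORCE]. ROWS is JSON, a list that holds one entry, the list of rows, each a list of 5 numbers: the closure, from 0 (fully open) to 1 (shut), then the shift along the tool's x, y, z as a fraction of full scale, then the turn about the tool's z as a fraction of full scale. In form: [[[grip, dx, dy, dz, turn], ...]]. A call has 1 to 20 rows; each row is the pose to reach, as a shift and turn from the pose commanded when the call began, along the tool's axes at that moment; what a row does not reach only later rows make up. Full scale, the value 1, is 600 mm for a shift and pi/2 rad for a turn. A row lasts 1/8 s, in which the tool goes at most 62.5 mm and 10.7 degrees, less where a joint would pass 70% of its speed; a pose out of reach is approached as far as the arm can. A call with a number of a shift or a turn outside -1 to 1 is refused whole. A call with a gripper value outside its range is refused whole. The fingers move at their own pace and stop on an object; FORCE is the grip in N (left out, the last holds). Time passes only in rows, so rows that repeat a pose let the fingers close. It gives the time, the measured TCP pose, the force, the opening and the grip force at its end, in the units of the state.
- bot.sense(): the state, without advancing time (a new reading comes with each control period).
- vision.camera(name): name is "side" or "top"; returns the picture (480x640x3 uint8, blue, green, red); there is no depth.
- vision.get_calibration(name): a dict with "camera_matrix" (3x3 intrinsics, pixels), "view" (4x4, takes a point from world to camera coordinates). Camera axes: x right, y down, z forward; pixel columns grow to the right and rows downward; lengths in mm; the calibration is good to about 2 mm. A picture is of the moment at which its call begins. get_calibration takes no time and is no camera call.
- bot.finish_job(): hands the job in; it is judged then, once.
The state is a dict: "t": time; "joint_positions": joint angles; "dq": joint speeds; "tau": joint torques, N m; "ee_pos": TCP position; "tcp_rot": TCP orientation; "ft_force": force on the tool from outside, world axes, zero at the start; "torque": the same for the moment, N m; "gripper_width": finger opening in mm; "grasp_force": force on a finger pad.
Only numpy, scipy, OpenCV 4.12 (cv2) and the standard library are available. Lean on these libraries where they do the work, as an engineer would, in place of code of your own. Each camera call takes 0.05 s, during which the arm holds its last target. There are 200 camera calls.

## Working session

There is one attempt and no reset: what is moved stays moved. The work goes in short steps, Python scripts to look and compute and a shell command to move; the robot and the scene stay as the last step left them, time stands still between calls to the robot, and variables do not carry over. Pictures are saved under pics/ and viewed, at most 10 in all, crops included, and the job is handed in when it is done.

```bash
ls; mkdir -p pics; python3 - <<'E'
from cell import bot, vision
import cv2,numpy as np
for n in("top","side"):
    cv2.imwrite(f"pics/{n}0.png",vision.camera(n))
    c=vision.get_calibration(n);V=np.array(c["view"]);print(n,np.round(c["camera_matrix"],1).tolist(),np.round(-V[:3,:3].T@V[:3,3]),np.round(V[:3,:3],2).tolist())
s=bot.sense();print({k:np.round(v,3) for k,v in s.items()})
E
```

```text
pics
top [[535.6, 0.0, 318.3], [0.0, 535.6, 245.4], [0.0, 0.0, 1.0]] [ 395.   25. 1109.] [[0.03, -1.0, -0.01], [-0.99, -0.03, -0.14], [0.14, 0.02, -0.99]]
side [[456.6, 0.0, 318.9], [0.0, 456.6, 235.5], [0.0, 0.0, 1.0]] [173. 534. 527.] [[-0.8, -0.6, 0.02], [-0.34, 0.43, -0.84], [0.49, -0.68, -0.55]]
{'t': np.float64(0.1), 'joint_positions': array([ 1.178,  0.412, -0.013,  1.597,  0.006,  1.134, -0.082]), 'dq': array([ 0.001, -0.001, -0.001, -0.002, -0.   ,  0.001, -0.   ]), 'tau': array([ 2.0000e-03, -6.0183e+01,  6.8400e-01, -3.0009e+01,  1.4000e-02,
        6.0000e-03, -0.0000e+00]), 'ee_pos': array([ 199.292, -591.946,  244.558]), 'tcp_rot': array([-0.001,  0.987,  0.162, -0.   ]), 'ft_force': array([ 0.762,  0.283, -0.522]), 'torque': array([ 0.077, -0.025,  0.019]), 'grasp_force': np.float64(0.0), 'gripper_width': np.float64(85.128)}
```

View pics/top0.png

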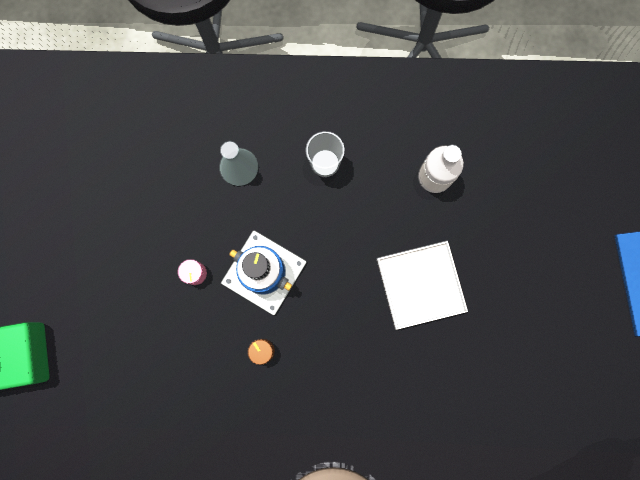

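View pics/side0.png

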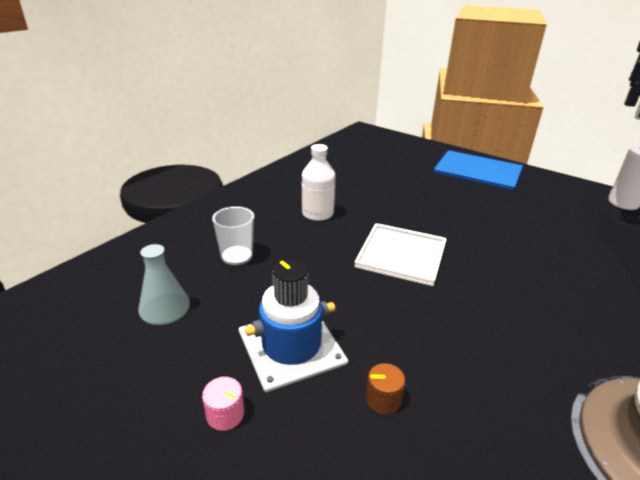

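The top view shows the housing at about (262,270), with the black cap at (256,266) and the tray centred at (422,285). The flask, beaker and bottle stand above them in the picture, at (238,165), (325,155) and (440,170). The side view shows the cap top at about (290,270).

```bash
python3 - <<'E'
import cv2,numpy as np
t=cv2.imread("pics/top0.png")[225:315,215:310];s=cv2.imread("pics/side0.png")[250:350,235:345]
g=lambda a:np.clip(255*(a/255.)**.5,0,255).astype(np.uint8)
f=lambda a:cv2.resize(g(a),(390,int(390*a.shape[0]/a.shape[1])),interpolation=cv2.INTER_NEAREST)
a,b=f(t),f(s);h=max(a.shape[0],b.shape[0]);c=np.zeros((h,790,3),np.uint8);c[:a.shape[0],:390]=a;c[:b.shape[0],400:]=b
cv2.imwrite("pics/crop.png",c)
E
```

```text
(no output)
```

View pics/crop.png

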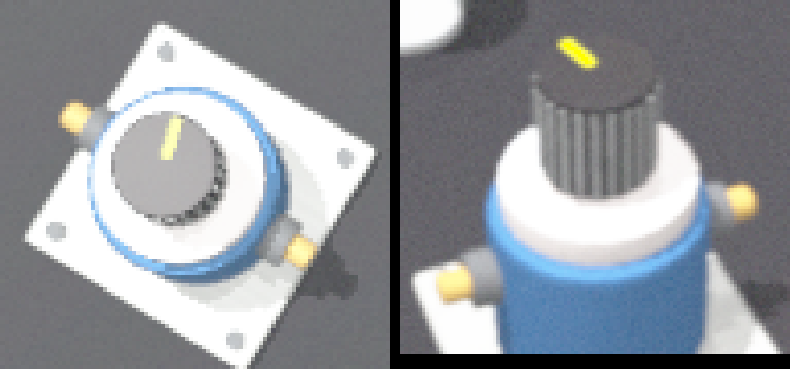

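```bash
cat > h.py <<'E'
import numpy as np,cv2
from cell import bot,vision
def ray(n,p):
    c=vision.get_calibration(n);V=np.array(c["view"]);K=np.array(c["camera_matrix"])
    d=V[:3,:3].T@np.linalg.solve(K,[p[0],p[1],1]);return -V[:3,:3].T@V[:3,3],d/np.linalg.norm(d)
def plane(n,p,z):
    o,d=ray(n,p);return o+d*(z-o[2])/d[2]
def tri(p,q):
    (a,u),(b,v)=ray("top",p),ray("side",q)
    k=np.linalg.lstsq(np.c_[u,-v],b-a,rcond=None)[0];x,y=a+u*k[0],b+v*k[1]
    return (x+y)/2,np.linalg.norm(x-y)
E
python3 - <<'E'
from h import *
np.set_printoptions(precision=1,suppress=True)
print("cap top",tri((255.2,265.4),(290.3,270.3)))
for z in(146,149,152):print(z,plane("top",(255.2,265.4),z),plane("side",(290.3,270.3),z))
# bar ends
t=cv2.imread("pics/top0.png")
w=cv2.inRange(t,(170,170,170),(255,255,255))
cs=sorted(cv2.findContours(w[225:340,360:480],cv2.RETR_EXTERNAL,cv2.CHAIN_APPROX_NONE)[0],key=cv2.contourArea)
r=cv2.minAreaRect(cs[-1]);b=cv2.boxPoints(r)+[360,225];P=np.array([plane("top",p,14) for p in b])
print("tray",P.mean(0),np.linalg.norm(np.diff(P,axis=0),axis=1),np.degrees(np.arctan2(*(P[1]-P[0])[1::-1])))
b0=[plane("top",p,10)[:2] for p in((215+162/4.105,225+24/4.105),(215+378/4.105,225+152/4.105),(215+242/4.105,225+370/4.105),(215+26/4.105,225+238/4.105))]
print("foot",np.mean(b0,axis=0))
# collar in top at z100
print("collar",plane("top",(215+182/4.105,225+178/4.105),100))
for nm,p,q in(("flask",(230,150),(153,250)),("beak",(325,143),(234,215)),("bottle",(452,154),(319,151))):print(nm,tri(p,q))
E
```

```text
cap top (array([493.5, 154.2, 146.1]), np.float64(0.7890296073596057))
146 [493.1 154.  146. ] [493.9 154.3 146. ]
149 [492.8 153.6 149. ] [491.4 157.3 149. ]
152 [492.5 153.2 152. ] [488.8 160.3 152. ]
tray [ 477. -171.   14.] [155.5 149.3 152.5] -74.40551975701604
foot [492.8 152.9]
collar [492.4 152.  100. ]
flask (array([718. , 216.5, 116.8]), np.float64(0.33343706831046943))
beak (array([741.9,  30.7,  86.5]), np.float64(11.297398979628428))
bottle (array([ 710. , -202.6,  146.9]), np.float64(0.39130722861049255))
```

```bash
cat >> h.py <<'E'
from scipy.spatial.transform import Rotation as R
np.set_printoptions(precision=3,suppress=True)
def st():
    s=bot.sense();q=s["tcp_rot"];M=R.from_quat([q[1],q[2],q[3],q[0]]).as_matrix()
    print("t",round(float(s["t"]),2),"p",s["ee_pos"],"yaw",np.degrees(np.arctan2(M[1,0],M[0,0])).round(2),"j",np.array(s["joint_positions"]),"f",s["ft_force"],"m",s["torque"],"w",round(float(s["gripper_width"]),1),"g",round(float(s["grasp_force"]),1));return s,M
def to(x,y,z,dev=(0,0,0)):
    s,M=st();print("frac",(M.T@(np.array([x,y,z])-s["ee_pos"]))/600)
E
python3 -m crank '[[[0,0.2,-0.23,0,0],[0,0.4,-0.46,0,0],[0,0.6,-0.7,0,0],[0,0.86,-1,0,0],[0,0.86,-1,0,0],[0,0.86,-1,0,0],[0,0.86,-1,0,0],[0,0.86,-1,0,0],[0,0.86,-1,0,0],[0,0.86,-1,0,0],[0,0.86,-1,0,0],[0,0.86,-1,0,0],[0,0.86,-1,0,0],[0,0.86,-1,0,0],[0,0.86,-1,0,0],[0,0.86,-1,0,0],[0,0.86,-1,0,0],[0,0.86,-1,0,0]]]'
python3 -c "
from h import *
to(493,153.5,190)"
```

```text
t: 2.35
ee_pos: [497.0, 140.3, 245.5]
tcp_rot: [0.0, 0.987, 0.161, 0.0]
ft_force: [0.8, -0.5, -0.8]
gripper_width: 85.4
grasp_force: 0.0
t 2.35 p [497.029 140.28  245.463] yaw 18.55 j [ 0.13   0.286 -0.604  1.826  0.182  1.085 -1.787] f [ 0.776 -0.527 -0.791] m [0.053 0.038 0.002] w 85.4 g 0.0
frac [ 0.001 -0.023  0.092]
```

```bash

python3 -m crank '[[[0,0.001,-0.023,0.05,0.2],[0,0.001,-0.023,0.092,0.4],[0,0.001,-0.023,0.092,0.58],[0,0.001,-0.023,0.092,0.58],[0,0.001,-0.023,0.092,0.58],[0,0.001,-0.023,0.092,0.58],[0,0.001,-0.023,0.092,0.58],[0,0.001,-0.023,0.092,0.58]]]'
python3 - <<'E'
from h import *
to(493,153.5,134)
cv2.imwrite("pics/s1.png",cv2.resize(vision.camera("side")[150:390,160:480],(640,480)))
E
```

```text
t: 3.35
ee_pos: [493.2, 154.2, 190.1]
tcp_rot: [-0.0, 0.958, -0.288, 0.0]
ft_force: [-0.1, -0.5, 0.0]
gripper_width: 85.4
grasp_force: 0.0
t 3.35 p [493.166 154.17  190.114] yaw -33.48 j [-0.05   0.32  -0.424  1.899  0.159  0.955 -2.702] f [-0.098 -0.47   0.021] m [-0.036 -0.042 -0.032] w 85.4 g 0.0
frac [0.    0.001 0.094]
```

View pics/s1.png

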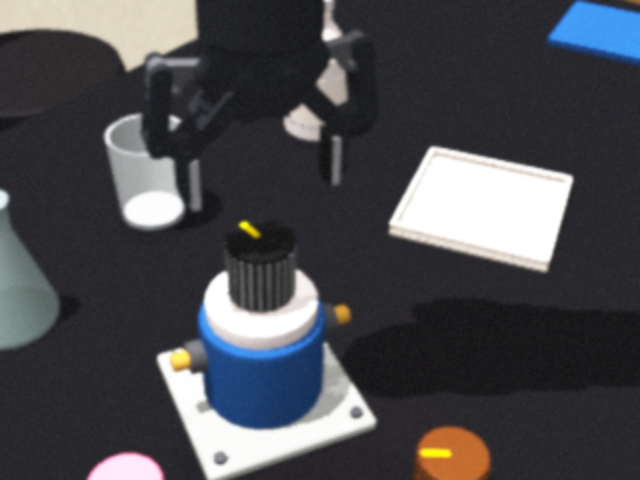

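The open fingers straddle the cap at (262,250) in the crop and look centred. I'll descend and close lightly.

```bash

python3 -m crank '[[[0,0,0.001,0.03,0],[0,0,0.001,0.06,0],[0,0,0.001,0.085,0],[0,0,0.001,0.093,0],[0,0,0.001,0.093,0],[0,0,0.001,0.093,0]]]' && python3 -c "
from h import *
st()"
python3 -m crank '[[[0.2,0,0,0,0],[0.35,0,0,0,0],[0.5,0,0,0,0],[0.6,0,0,0,0],[0.7,0,0,0,0],[0.7,0,0,0,0],[0.7,0,0,0,0],[0.7,0,0,0,0]]]' 30
python3 - <<'E'
from h import *
st()
cv2.imwrite("pics/s2.png",cv2.resize(vision.camera("side")[190:350,200:400],(800,600)))
E
```

```text
t: 4.15
ee_pos: [493.2, 153.9, 134.8]
tcp_rot: [-0.0, 0.957, -0.289, 0.0]
ft_force: [-0.9, 0.3, 0.2]
gripper_width: 85.8
grasp_force: 0.0
t 4.15 p [493.197 153.943 134.835] yaw -33.58 j [-0.071  0.391 -0.404  1.954  0.203  0.835 -2.742] f [-0.865  0.328  0.161] m [0.011 0.031 0.027] w 85.8 g 0.0
t: 5.15
ee_pos: [493.3, 154.2, 134.6]
tcp_rot: [-0.001, 0.957, -0.289, 0.0]
ft_force: [2.4, 4.0, 4.8]
gripper_width: 47.0
grasp_force: 30.5
t 5.15 p [493.302 154.24  134.581] yaw -33.58 j [-0.072  0.391 -0.404  1.954  0.204  0.834 -2.743] f [2.439 4.007 4.823] m [ 0.792 -0.614  0.035] w 47.0 g 30.5
```

View pics/s2.png

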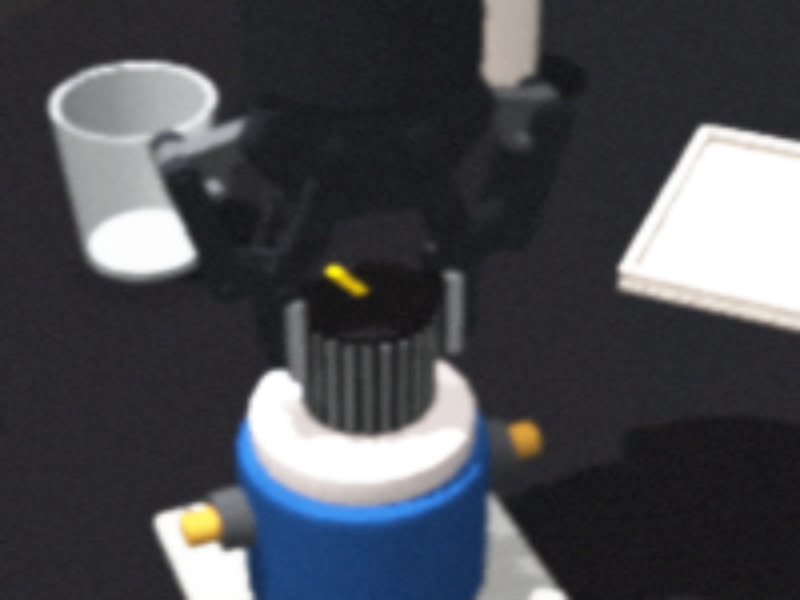

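```bash

python3 -m crank '[[[0.7,0,-0.001,-0.0005,0],[0.7,0,-0.001,-0.0005,0]]]'
python3 -c "
from h import *
st()"
```

```text
t: 5.45
ee_pos: [493.3, 154.2, 134.6]
tcp_rot: [-0.0, 0.957, -0.289, 0.0]
ft_force: [2.4, 2.3, 4.2]
gripper_width: 46.8
grasp_force: 30.5
t 5.45 p [493.301 154.241 134.607] yaw -33.59 j [-0.072  0.391 -0.404  1.953  0.204  0.836 -2.743] f [2.449 2.253 4.233] m [ 0.713 -0.693 -0.015] w 46.8 g 30.5
```

```bash

python3 -m crank '[[[0.7,0,-0.001,-0.001,0],[0.7,0,-0.002,-0.002,-0.05],[0.7,0,-0.002,-0.002,-0.1],[0.7,0,-0.002,-0.002,-0.15],[0.7,0,-0.002,-0.0025,-0.2],[0.7,0,-0.002,-0.0025,-0.25],[0.7,0,-0.002,-0.0025,-0.3],[0.7,0,-0.002,-0.003,-0.35],[0.7,0,-0.002,-0.003,-0.4],[0.7,0,-0.002,-0.003,-0.4]]]'
python3 -c "
from h import *
st()"
```

```text
t: 6.7
ee_pos: [493.4, 154.5, 136.0]
tcp_rot: [0.0, 1.0, 0.021, -0.001]
ft_force: [2.2, 0.4, 3.8]
gripper_width: 47.0
grasp_force: 30.9
t 6.7 p [493.4   154.472 136.037] yaw 2.35 j [ 0.037  0.415 -0.545  1.943  0.28   0.86  -2.185] f [2.222 0.435 3.85 ] m [ 0.115 -0.356  0.018] w 47.0 g 30.9
```

```bash

python3 -m crank '[[[0.7,0.001,0,-0.0005,-0.05],[0.7,0.001,0,-0.0005,-0.1],[0.7,0.001,0,-0.001,-0.15],[0.7,0.001,0,-0.001,-0.2],[0.7,0.001,0,-0.0013,-0.25],[0.7,0.001,0,-0.0016,-0.3],[0.7,0.001,0,-0.0016,-0.35],[0.7,0.001,0,-0.002,-0.4],[0.7,0.001,0,-0.002,-0.45],[0.7,0.001,0,-0.002,-0.5]]]'
python3 -c "
from h import *
st()"
```

```text
t: 7.95
ee_pos: [493.8, 154.4, 137.2]
tcp_rot: [0.0, 0.916, 0.402, -0.001]
ft_force: [-0.2, 0.3, 2.7]
gripper_width: 47.0
grasp_force: 30.9
t 7.95 p [493.774 154.449 137.156] yaw 47.42 j [ 0.173  0.458 -0.726  1.933  0.386  0.896 -1.493] f [-0.179  0.29   2.709] m [ 0.076 -0.275 -0.021] w 47.0 g 30.9
```

```bash

python3 -m crank '[[[0.7,0,0,0,-0.05],[0.7,0,0,-0.0003,-0.1],[0.7,0,0,-0.0005,-0.15],[0.7,0,0,-0.0007,-0.2],[0.7,0,0,-0.0008,-0.25],[0.7,0,0,-0.001,-0.3],[0.7,0,0,-0.0011,-0.35],[0.7,0,0,-0.0013,-0.4],[0.7,0,0,-0.0013,-0.45],[0.7,0,0,-0.0013,-0.5]]]'
python3 -c "
from h import *
st()"
```

```text
t: 9.2
ee_pos: [494.4, 154.8, 138.4]
tcp_rot: [0.0, 0.692, 0.722, -0.0]
ft_force: [2.4, -0.2, 6.1]
gripper_width: 47.0
grasp_force: 31.1
t 9.2 p [494.414 154.843 138.429] yaw 92.43 j [ 0.302  0.52  -0.913  1.924  0.507  0.946 -0.813] f [ 2.394 -0.2    6.146] m [ 0.151 -0.41  -0.066] w 47.0 g 31.1
```

```bash

python3 -m crank '[[[0.7,0,0.0005,-0.0008,-0.03],[0.7,0,0.0006,-0.001,-0.1],[0.7,0,0.0006,-0.0012,-0.15],[0.7,0,0.0006,-0.0014,-0.2],[0.7,0,0.0006,-0.0017,-0.25],[0.7,0,0.0006,-0.0019,-0.3],[0.7,0,0.0006,-0.0021,-0.35],[0.7,0,0.0006,-0.0024,-0.4],[0.7,0,0.0006,-0.0026,-0.45],[0.7,0,0.0006,-0.0028,-0.5]]]'
python3 -c "
from h import *
st()"
```

```text
t: 10.45
ee_pos: [494.8, 155.3, 140.2]
tcp_rot: [0.0, 0.363, 0.932, -0.0]
ft_force: [1.3, 1.5, 7.6]
gripper_width: 47.1
grasp_force: 31.1
t 10.45 p [494.78  155.341 140.249] yaw 137.45 j [ 0.414  0.607 -1.099  1.916  0.638  1.022 -0.141] f [1.277 1.492 7.562] m [ 0.398 -0.28  -0.015] w 47.1 g 31.1
```

```bash

python3 -m crank '[[[0.7,0,0,-0.0008,0],[0.7,0,0,-0.0008,0],[0.7,0,0,-0.0008,0]]]'
python3 - <<'E'
from h import *
st()
cv2.imwrite("pics/s3.png",cv2.resize(vision.camera("side")[190:350,200:400],(800,600)))
E
```

```text
t: 10.82
ee_pos: [494.5, 155.1, 140.4]
tcp_rot: [-0.0, 0.364, 0.931, -0.0]
ft_force: [0.9, 1.5, 4.6]
gripper_width: 47.1
grasp_force: 31.1
t 10.82 p [494.489 155.123 140.428] yaw 137.31 j [ 0.415  0.606 -1.098  1.916  0.637  1.023 -0.143] f [0.874 1.542 4.625] m [ 0.42  -0.277  0.022] w 47.1 g 31.1
```

View pics/s3.png

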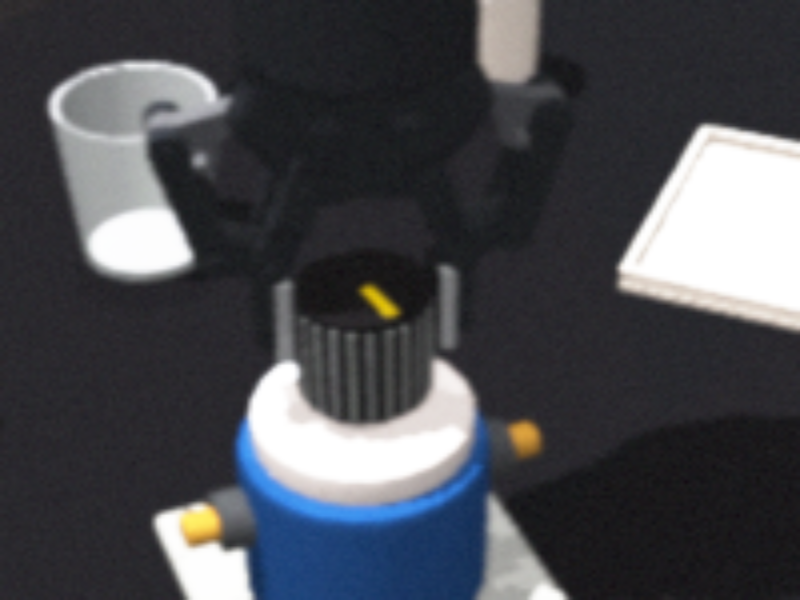

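The cap is turning with the gripper: its bar has gone round about half a turn, now at (380,300), and it has risen about 6 mm. That puts the pitch near 12 mm per turn, so I'll feed about 1.55 mm per 45°.

```bash

python3 -m crank '[[[0.7,0,0,-0.0006,-0.05],[0.7,0,0,-0.0009,-0.1],[0.7,0,0,-0.0012,-0.15],[0.7,0,0,-0.0014,-0.2],[0.7,0,0,-0.0017,-0.25],[0.7,0,0,-0.002,-0.3],[0.7,0,0,-0.0022,-0.35],[0.7,0,0,-0.0025,-0.4],[0.7,0,0,-0.0028,-0.45],[0.7,0,0,-0.003,-0.5]]]'
python3 -c "
from h import *
st()"
```

```text
t: 12.12
ee_pos: [494.3, 155.2, 142.2]
tcp_rot: [-0.0, -0.022, 1.0, -0.0]
ft_force: [0.1, 1.8, 4.8]
gripper_width: 47.1
grasp_force: 31.0
t 12.12 p [494.262 155.172 142.163] yaw -177.53 j [ 0.499  0.717 -1.274  1.91   0.771  1.125  0.53 ] f [0.119 1.846 4.836] m [ 0.353 -0.047 -0.06 ] w 47.1 g 31.0
```

```bash

python3 -m crank '[[[0.7,0,0,-0.0006,-0.05],[0.7,0,0,-0.0009,-0.1],[0.7,0,0,-0.0012,-0.15],[0.7,0,0,-0.0015,-0.2],[0.7,0,0,-0.0018,-0.25],[0.7,0,0,-0.0021,-0.3],[0.7,0,0,-0.0024,-0.35],[0.7,0,0,-0.0024,-0.35]]]'
python3 -c "
from h import *
st()"
```

```text
t: 13.12
ee_pos: [494.1, 154.9, 143.4]
tcp_rot: [-0.001, -0.291, 0.957, -0.0]
ft_force: [0.1, 0.5, 6.4]
gripper_width: 47.5
grasp_force: 31.0
t 13.12 p [494.099 154.854 143.368] yaw -146.11 j [ 0.536  0.798 -1.376  1.908  0.852  1.203  1.011] f [0.119 0.499 6.377] m [ 0.089  0.007 -0.001] w 47.5 g 31.0
```

```bash

python3 -m crank '[[[0.7,0,0,-0.0006,0],[0.5,0,0,-0.0006,0],[0.2,0,0,-0.0006,0],[0,0,0,-0.0006,0],[0,0,0,-0.0006,0],[0,0,0,-0.0006,0]]]'
python3 - <<'E'
from h import *
st()
cv2.imwrite("pics/t4.png",cv2.resize(vision.camera("top")[215:325,200:320],(660,600)))
cv2.imwrite("pics/s4.png",cv2.resize(vision.camera("side")[190:350,200:400],(800,600)))
E
```

```text
t: 13.88
ee_pos: [494.7, 155.2, 144.0]
tcp_rot: [-0.0, -0.292, 0.957, -0.0]
ft_force: [-0.2, -0.6, -0.4]
gripper_width: 85.6
grasp_force: 0.0
t 13.88 p [494.741 155.157 144.023] yaw -146.1 j [ 0.537  0.797 -1.376  1.907  0.851  1.202  1.012] f [-0.161 -0.576 -0.362] m [-0.017 -0.047 -0.04 ] w 85.6 g 0.0
```

View pics/s4.png

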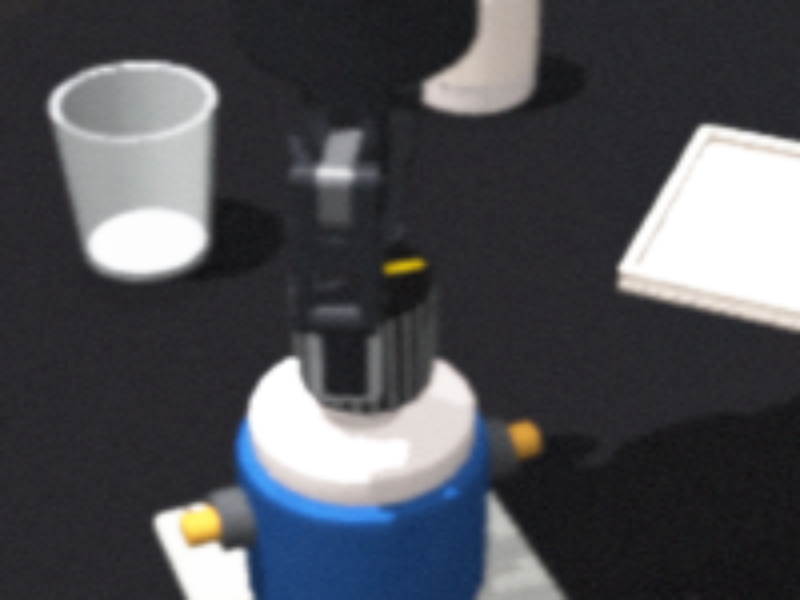

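The fingers are open and the cap stays on its thread, with the bar at (405,267). I'll rewind in place.

```bash

python3 -m crank '[[[0,0,0,0,0.11],[0,0,0,0,0.22],[0,0,0,0,0.33],[0,0,0,0,0.44],[0,0,0,0,0.55],[0,0,0,0,0.66],[0,0,0,0,0.77],[0,0,0,0,0.88],[0,0,0,0,1],[0,0,0,0,1]]]'
python3 -c "
from h import *
st()"
python3 -m crank '[[[0,0,0,0,0.11],[0,0,0,0,0.22],[0,0,0,0,0.33],[0,0,0,0,0.44],[0,0,0,0,0.55],[0,0,0,0,0.66],[0,0,0,0,0.77],[0,0,0,0,0.88],[0,0,0,0,1],[0,0,0,0,1]]]'
python3 -c "
from h import *
st()"
```

```text
t: 15.22
ee_pos: [494.8, 155.3, 144.4]
tcp_rot: [0.0, 0.47, 0.883, -0.0]
ft_force: [0.6, -0.2, -0.3]
gripper_width: 86.1
grasp_force: 0.0
t 15.22 p [494.812 155.343 144.369] yaw 123.99 j [ 0.382  0.568 -1.04   1.914  0.585  1.    -0.33 ] f [ 0.642 -0.175 -0.281] m [ 0.008 -0.012 -0.036] w 86.1 g 0.0
t: 16.48
ee_pos: [494.6, 155.4, 144.0]
tcp_rot: [0.0, 0.956, 0.294, -0.0]
ft_force: [-0.1, -0.1, 0.2]
gripper_width: 85.5
grasp_force: 0.0
t 16.48 p [494.601 155.424 144.013] yaw 34.21 j [ 0.131  0.433 -0.67   1.928  0.34   0.895 -1.684] f [-0.107 -0.057  0.198] m [ 0.046 -0.035 -0.025] w 85.5 g 0.0
```

```bash

python3 -m crank '[[[0,0,0,0,0.11],[0,0,0,0,0.22],[0,0,0,0,0.33],[0,0,0,0,0.44],[0,0,0,0,0.55],[0,0,0,0,0.65],[0,0,0,0,0.65],[0.3,0,0,0,0.65],[0.5,0,0,0,0.65],[0.7,0,0,0,0.65],[0.7,0,0,0,0.65],[0.7,0,0,0,0.65],[0.7,0,0,0,0.65],[0.7,0,0,0,0.65]]]'
python3 -c "
from h import *
st()"
```

```text
t: 18.23
ee_pos: [494.7, 155.2, 144.1]
tcp_rot: [0.0, 0.977, -0.213, -0.0]
ft_force: [-0.7, -0.7, 1.9]
gripper_width: 47.0
grasp_force: 31.4
t 18.23 p [494.742 155.241 144.131] yaw -24.58 j [-0.045  0.386 -0.438  1.939  0.212  0.861 -2.594] f [-0.746 -0.667  1.898] m [-0.081  0.144 -0.014] w 47.0 g 31.4
```

```bash

python3 -m crank '[[[0.7,0,0,-0.0004,-0.05],[0.7,0,0,-0.0007,-0.1],[0.7,0,0,-0.001,-0.15],[0.7,0,0,-0.0013,-0.2],[0.7,0,0,-0.0016,-0.25],[0.7,0,0,-0.0019,-0.3],[0.7,0,0,-0.0021,-0.35],[0.7,0,0,-0.0024,-0.4],[0.7,0,0,-0.0027,-0.45],[0.7,0,0,-0.0029,-0.5]]]'
python3 -c "
from h import *
st()"
```

```text
t: 19.48
ee_pos: [495.4, 155.5, 146.0]
tcp_rot: [-0.0, 0.984, 0.178, 0.001]
ft_force: [1.8, 0.2, 0.2]
gripper_width: 47.4
grasp_force: 31.3
t 19.48 p [495.403 155.453 145.996] yaw 20.55 j [ 0.091  0.417 -0.614  1.928  0.306  0.888 -1.89 ] f [1.847 0.214 0.162] m [ 0.063 -0.284 -0.061] w 47.4 g 31.3
```

```bash

python3 -m crank '[[[0.7,0,0,0,-0.05],[0.7,0,0,-0.0003,-0.1],[0.7,0,0,-0.0005,-0.15],[0.7,0,0,-0.0008,-0.2],[0.7,0,0,-0.001,-0.25],[0.7,0,0,-0.0013,-0.3],[0.7,0,0,-0.0015,-0.35],[0.7,0,0,-0.0018,-0.4],[0.7,0,0,-0.002,-0.45],[0.7,0,0,-0.0023,-0.5]]]'
python3 -c "
from h import *
st()"
```

```text
t: 20.72
ee_pos: [495.3, 155.6, 147.6]
tcp_rot: [0.0, 0.841, 0.541, 0.001]
ft_force: [-0.1, 0.4, 1.5]
gripper_width: 47.2
grasp_force: 31.5
t 20.73 p [495.321 155.62  147.58 ] yaw 65.55 j [ 0.224  0.464 -0.796  1.919  0.411  0.927 -1.199] f [-0.112  0.442  1.533] m [ 0.086 -0.035 -0.022] w 47.2 g 31.5
```

```bash

python3 -m crank '[[[0.7,0,0,-0.0003,-0.05],[0.7,0,0,-0.0005,-0.1],[0.7,0,0,-0.0008,-0.15],[0.7,0,0,-0.001,-0.2],[0.7,0,0,-0.0013,-0.25],[0.7,0,0,-0.0016,-0.3],[0.7,0,0,-0.0018,-0.35],[0.7,0,0,-0.0021,-0.4],[0.7,0,0,-0.0023,-0.45],[0.7,0,0,-0.0026,-0.5]]]'
python3 -c "
from h import *
st()"
```

```text
t: 21.98
ee_pos: [495.2, 155.6, 149.1]
tcp_rot: [0.0, 0.57, 0.822, 0.001]
ft_force: [0.3, 0.6, 2.2]
gripper_width: 47.2
grasp_force: 31.5
t 21.98 p [495.184 155.616 149.101] yaw 110.56 j [ 0.349  0.533 -0.983  1.911  0.532  0.984 -0.519] f [0.292 0.628 2.153] m [ 0.141 -0.011 -0.039] w 47.2 g 31.5
```

Total is about 382°. Continuing.

```bash

python3 -m crank '[[[0.7,0,0,-0.0003,-0.05],[0.7,0,0,-0.0006,-0.1],[0.7,0,0,-0.0009,-0.15],[0.7,0,0,-0.0011,-0.2],[0.7,0,0,-0.0014,-0.25],[0.7,0,0,-0.0017,-0.3],[0.7,0,0,-0.0019,-0.35],[0.7,0,0,-0.0022,-0.4],[0.7,0,0,-0.0024,-0.45],[0.7,0,0,-0.0027,-0.5]]]'
python3 -c "
from h import *
st()"
```

```text
t: 23.22
ee_pos: [495.1, 155.6, 150.7]
tcp_rot: [0.0, 0.212, 0.977, 0.0]
ft_force: [0.8, 0.9, 2.4]
gripper_width: 47.3
grasp_force: 31.5
t 23.23 p [495.114 155.561 150.691] yaw 155.55 j [ 0.454  0.628 -1.168  1.904  0.665  1.066  0.15 ] f [0.834 0.884 2.431] m [-0.    -0.007 -0.03 ] w 47.3 g 31.5
```

```bash

python3 -m crank '[[[0.7,0,0,-0.0003,-0.05],[0.7,0,0,-0.0006,-0.1],[0.7,0,0,-0.0009,-0.15],[0.7,0,0,-0.0011,-0.2],[0.7,0,0,-0.0014,-0.25],[0.7,0,0,-0.0017,-0.3],[0.7,0,0,-0.0019,-0.35],[0.7,0,0,-0.0022,-0.4],[0.7,0,0,-0.0024,-0.45],[0.7,0,0,-0.0027,-0.5]]]'
python3 -c "
from h import *
st()"
```

```text
t: 24.48
ee_pos: [495.0, 155.5, 152.2]
tcp_rot: [0.0, -0.178, 0.984, 0.0]
ft_force: [-0.6, -0.5, 2.2]
gripper_width: 47.1
grasp_force: 31.5
t 24.48 p [495.047 155.475 152.228] yaw -159.46 j [ 0.527  0.747 -1.338  1.9    0.799  1.174  0.822] f [-0.589 -0.469  2.185] m [ 0.087  0.042 -0.074] w 47.1 g 31.5
```

```bash

python3 -m crank '[[[0.7,0,0,-0.0001,-0.05],[0.7,0,0,-0.0003,-0.1],[0.7,0,0,-0.0005,-0.15],[0.7,0,0,-0.0007,-0.2],[0.7,0,0,-0.0008,-0.25],[0.7,0,0,-0.0008,-0.28],[0.7,0,0,-0.0008,-0.28]]]'
python3 -c "
from h import *
st()"
```

```text
t: 25.35
ee_pos: [495.0, 155.4, 152.6]
tcp_rot: [0.0, -0.387, 0.922, 0.0]
ft_force: [0.3, 0.4, 2.5]
gripper_width: 46.8
grasp_force: 31.5
t 25.35 p [495.049 155.428 152.642] yaw -134.42 j [ 0.546  0.799 -1.4    1.898  0.849  1.223  1.216] f [0.306 0.361 2.527] m [-0.018 -0.013 -0.014] w 46.8 g 31.5
```

```bash

python3 -m crank '[[[0.7,0,0,-0.0007,0],[0.7,0,0,-0.0013,0],[0.7,0,0,-0.0013,0]]]'
python3 - <<'E'
from h import *
st()
cv2.imwrite("pics/s5.png",cv2.resize(vision.camera("side")[190:350,200:400],(800,600)))
E
```

```text
t: 25.72
ee_pos: [495.0, 155.4, 153.5]
tcp_rot: [0.0, -0.387, 0.922, -0.0]
ft_force: [0.2, 0.9, 1.7]
gripper_width: 47.5
grasp_force: 31.5
t 25.73 p [495.006 155.405 153.464] yaw -134.41 j [ 0.547  0.797 -1.4    1.898  0.848  1.224  1.217] f [0.218 0.866 1.702] m [ 0.155 -0.259  0.031] w 47.5 g 31.5
```

View pics/s5.png

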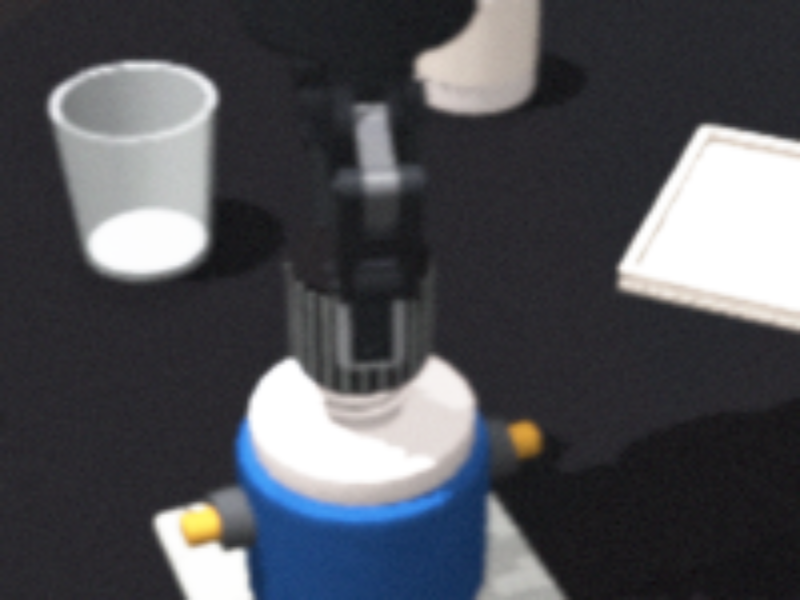

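The cap has risen and the neck threads show below its rim at (360,405). Lifting 0.8 mm hardly changed the force, so it is very likely free. I'll confirm with another small lift.

```bash

python3 -m crank '[[[0.7,0,0,-0.001,0],[0.7,0,0,-0.002,0],[0.7,0,0,-0.002,0]]]'
python3 -c "
from h import *
st()"
```

```text
t: 26.15
ee_pos: [494.8, 155.3, 154.6]
tcp_rot: [0.0, -0.388, 0.922, -0.0]
ft_force: [1.0, 0.1, 2.3]
gripper_width: 47.1
grasp_force: 31.5
t 26.15 p [494.78  155.29  154.563] yaw -134.39 j [ 0.548  0.796 -1.401  1.897  0.845  1.225  1.219] f [0.955 0.147 2.268] m [ 0.11  -0.306  0.046] w 47.1 g 31.5
```

```bash

python3 -m crank '[[[0.7,0,0,-0.005,0],[0.7,0,0,-0.012,0],[0.7,0,0,-0.022,0],[0.7,0,0,-0.034,0],[0.7,0,0,-0.048,0],[0.7,0,0,-0.064,0],[0.7,0,0,-0.082,0],[0.7,0,0,-0.1,0],[0.7,0,0,-0.115,0],[0.7,0,0,-0.125,0],[0.7,0,0,-0.13,0],[0.7,0,0,-0.13,0],[0.7,0,0,-0.13,0]]]'
python3 - <<'E'
from h import *
to(477,-171,232)
E
```

```text
t: 27.78
ee_pos: [494.6, 155.2, 232.2]
tcp_rot: [-0.0, -0.388, 0.922, 0.0]
ft_force: [0.3, 0.1, -1.0]
gripper_width: 46.6
grasp_force: 31.5
t 27.77 p [494.65  155.163 232.181] yaw -134.39 j [ 0.587  0.666 -1.43   1.813  0.689  1.295  1.34 ] f [ 0.338  0.124 -1.045] m [-0.036  0.02   0.038] w 46.6 g 31.5
frac [ 0.409 -0.359  0.   ]
```

```bash

python3 -m crank '[[[0.7,0.008,-0.007,0,0.02],[0.7,0.025,-0.022,0,0.05],[0.7,0.05,-0.044,0,0.1],[0.7,0.083,-0.073,0,0.15],[0.7,0.121,-0.106,0,0.2],[0.7,0.162,-0.142,0,0.25],[0.7,0.204,-0.179,0,0.3],[0.7,0.246,-0.216,0,0.35],[0.7,0.287,-0.252,0,0.4],[0.7,0.325,-0.285,0,0.45],[0.7,0.358,-0.314,0,0.5],[0.7,0.384,-0.337,0,0.5],[0.7,0.4,-0.351,0,0.5],[0.7,0.409,-0.359,0,0.5],[0.7,0.409,-0.359,0,0.5],[0.7,0.409,-0.359,0,0.5]]]'
python3 - <<'E'
from h import *
to(477,-171,60)
cv2.imwrite("pics/s6.png",vision.camera("side"))
E
```

```text
t: 29.78
ee_pos: [477.2, -169.8, 232.6]
tcp_rot: [0.0, -0.006, 1.0, 0.0]
ft_force: [1.1, 1.2, -1.6]
gripper_width: 46.9
grasp_force: 31.4
t 29.77 p [ 477.155 -169.809  232.585] yaw -179.3 j [ 1.231  0.58  -1.358  1.84   0.604  1.23   1.269] f [ 1.085  1.191 -1.648] m [ 0.045 -0.03  -0.067] w 46.9 g 31.4
frac [ 0.    -0.002  0.288]
```

View pics/s6.png

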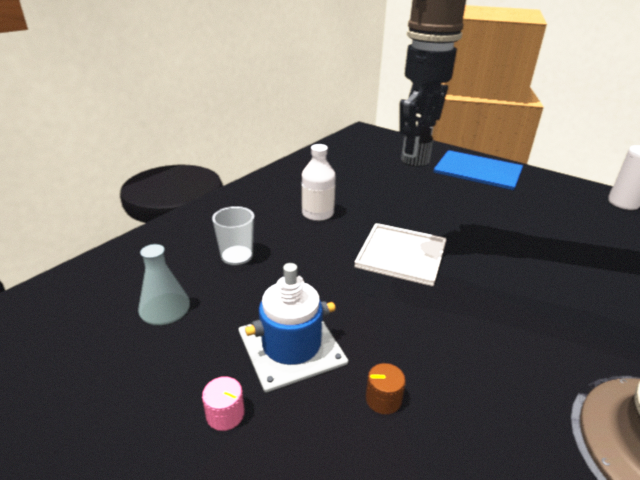

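The gripper is carrying the cap upright at (417,152). The plunger stands out of the bare neck at (290,275). I'll lower to just above the tray floor.

```bash

python3 -m crank '[[[0.7,0,-0.002,0.008,0],[0.7,0,-0.002,0.025,0],[0.7,0,-0.002,0.05,0],[0.7,0,-0.002,0.08,0],[0.7,0,-0.002,0.115,0],[0.7,0,-0.002,0.15,0],[0.7,0,-0.002,0.185,0],[0.7,0,-0.002,0.22,0],[0.7,0,-0.002,0.25,0],[0.7,0,-0.002,0.275,0],[0.7,0,-0.002,0.293,0],[0.7,0,-0.002,0.305,0],[0.7,0,-0.002,0.312,0],[0.7,0,-0.002,0.313,0],[0.7,0,-0.002,0.313,0]]]'
python3 -c "
from h import *
st()"
python3 -m crank '[[[0.7,0,0,0.002,0],[0.7,0,0,0.004,0],[0.7,0,0,0.006,0],[0.7,0,0,0.008,0],[0.7,0,0,0.008,0]]]'
python3 -c "
from h import *
st()"
```

```text
t: 31.7
ee_pos: [477.3, -172.0, 45.0]
tcp_rot: [0.0, -0.005, 1.0, -0.0]
ft_force: [-0.3, 1.0, -0.3]
gripper_width: 47.3
grasp_force: 31.4
t 31.7 p [ 477.266 -172.033   45.019] yaw -179.39 j [ 1.046  0.785 -1.094  2.006  0.894  0.936  1.052] f [-0.252  1.    -0.297] m [-0.015  0.028 -0.032] w 47.3 g 31.4
t: 32.33
ee_pos: [477.0, -171.9, 39.8]
tcp_rot: [-0.0, -0.005, 1.0, 0.0]
ft_force: [-0.2, -0.1, -0.9]
gripper_width: 47.1
grasp_force: 31.4
t 32.33 p [ 476.98  -171.944   39.802] yaw -179.39 j [ 1.041  0.792 -1.085  2.009  0.904  0.929  1.045] f [-0.246 -0.07  -0.885] m [0.044 0.07  0.018] w 47.1 g 31.4
```

```bash

python3 -m crank '[[[0.7,0,0,0.0008,0],[0.7,0,0,0.0016,0],[0.7,0,0,0.0025,0],[0.7,0,0,0.0025,0]]]'
python3 -c "
from h import *
st()"
python3 -m crank '[[[0.7,0,0,0.0005,0],[0.7,0,0,0.001,0],[0.7,0,0,0.001,0]]]'
python3 -c "
from h import *
st()"
```

```text
t: 32.83
ee_pos: [477.0, -172.0, 38.4]
tcp_rot: [-0.0, -0.005, 1.0, 0.0]
ft_force: [0.5, -0.2, -1.3]
gripper_width: 46.7
grasp_force: 31.4
t 32.83 p [ 477.014 -171.958   38.367] yaw -179.39 j [ 1.039  0.794 -1.083  2.009  0.906  0.927  1.043] f [ 0.487 -0.238 -1.341] m [-0.023 -0.01   0.057] w 46.7 g 31.4
t: 33.2
ee_pos: [477.0, -172.0, 37.8]
tcp_rot: [-0.0, -0.005, 1.0, -0.0]
ft_force: [0.5, 0.5, -0.4]
gripper_width: 47.1
grasp_force: 31.4
t 33.2 p [ 477.016 -171.964   37.796] yaw -179.39 j [ 1.038  0.794 -1.082  2.01   0.908  0.926  1.043] f [ 0.488  0.476 -0.426] m [-0.035 -0.055  0.015] w 47.1 g 31.4
```

```bash

python3 -m crank '[[[0.7,0,0,0.0005,0],[0.7,0,0,0.001,0],[0.7,0,0,0.001,0]]]'
python3 -c "
from h import *
st()"
```

```text
t: 33.58
ee_pos: [477.0, -171.9, 37.2]
tcp_rot: [-0.0, -0.005, 1.0, 0.0]
ft_force: [-0.0, -0.1, -0.2]
gripper_width: 47.1
grasp_force: 31.4
t 33.58 p [ 477.007 -171.947   37.169] yaw -179.39 j [ 1.038  0.795 -1.081  2.01   0.909  0.926  1.042] f [-0.017 -0.075 -0.168] m [-0.041 -0.05   0.019] w 47.1 g 31.4
```

```bash

python3 -m crank '[[[0.7,0,0,0.0005,0],[0.7,0,0,0.001,0],[0.7,0,0,0.001,0]]]'
python3 -c "
from h import *
st()"
```

```text
t: 33.95
ee_pos: [477.0, -172.0, 36.6]
tcp_rot: [-0.0, -0.005, 1.0, -0.0]
ft_force: [-0.5, 0.7, -0.4]
gripper_width: 47.6
grasp_force: 31.4
t 33.95 p [ 477.029 -171.985   36.579] yaw -179.39 j [ 1.037  0.796 -1.08   2.01   0.91   0.925  1.041] f [-0.467  0.705 -0.391] m [ 0.063 -0.025 -0.023] w 47.6 g 31.4
```

```bash

python3 -m crank '[[[0.7,0,0,0.0005,0],[0.7,0,0,0.001,0],[0.7,0,0,0.001,0]]]'
python3 -c "
from h import *
st()"
python3 -m crank '[[[0.7,0,0,0.0005,0],[0.7,0,0,0.001,0],[0.7,0,0,0.001,0]]]'
python3 -c "
from h import *
st()"
```

```text
t: 34.33
ee_pos: [477.0, -172.0, 36.0]
tcp_rot: [-0.0, -0.005, 1.0, -0.0]
ft_force: [0.2, 0.6, -1.5]
gripper_width: 47.5
grasp_force: 31.4
t 34.33 p [ 477.015 -171.966   35.981] yaw -179.39 j [ 1.037  0.797 -1.079  2.01   0.911  0.924  1.04 ] f [ 0.2    0.569 -1.493] m [ 0.023 -0.008 -0.047] w 47.5 g 31.4
t: 34.7
ee_pos: [477.0, -171.9, 35.4]
tcp_rot: [-0.0, -0.005, 1.0, 0.0]
ft_force: [0.8, 0.5, -0.5]
gripper_width: 47.1
grasp_force: 31.4
t 34.7 p [ 477.043 -171.948   35.384] yaw -179.39 j [ 1.036  0.797 -1.079  2.011  0.912  0.923  1.039] f [ 0.813  0.464 -0.488] m [ 0.062 -0.007  0.017] w 47.1 g 31.4
```

```bash

python3 -m crank '[[[0.7,0,0,0.0005,0],[0.7,0,0,0.001,0],[0.7,0,0,0.001,0]]]'
python3 -c "
from h import *
st()"
python3 -m crank '[[[0.7,0,0,0.0005,0],[0.7,0,0,0.001,0],[0.7,0,0,0.001,0]]]'
python3 - <<'E'
from h import *
st()
cv2.imwrite("pics/s7.png",cv2.resize(vision.camera("side")[170:290,330:490],(800,600)))
E
```

```text
t: 35.08
ee_pos: [477.0, -172.0, 34.8]
tcp_rot: [-0.0, -0.005, 1.0, -0.0]
ft_force: [0.2, -0.2, -1.6]
gripper_width: 47.4
grasp_force: 31.4
t 35.08 p [ 477.006 -171.97    34.779] yaw -179.39 j [ 1.035  0.798 -1.078  2.011  0.913  0.922  1.038] f [ 0.18  -0.185 -1.583] m [ 0.019  0.001 -0.037] w 47.4 g 31.4
t: 35.45
ee_pos: [477.0, -172.0, 34.2]
tcp_rot: [-0.0, -0.005, 1.0, -0.0]
ft_force: [-0.2, 0.1, -0.4]
gripper_width: 47.1
grasp_force: 31.4
t 35.45 p [ 477.005 -171.978   34.195] yaw -179.39 j [ 1.035  0.799 -1.077  2.011  0.914  0.921  1.038] f [-0.205  0.074 -0.389] m [-0.02   0.02   0.057] w 47.1 g 31.4
```

View pics/s7.png

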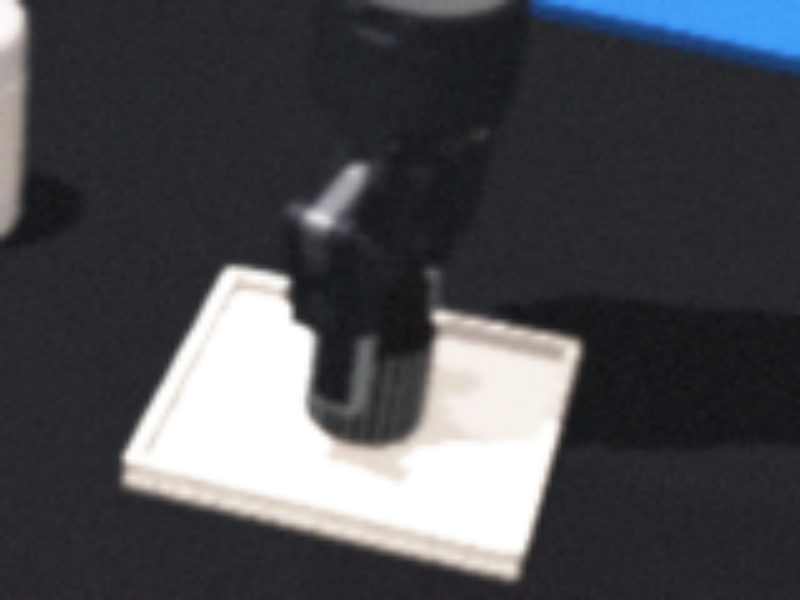

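The cap is upright near the tray's middle. Its front rim is at about (404,259) in full-picture pixels, and a shadow at (375,465) hints at a small gap. I'll work out the rim height.

```bash
python3 - <<'E'
from h import *
for z in(0,4,8,12,16):
    print(z,[plane("side",(330+370/5,170+r/5),z)[:2].round(1) for r in(440,446)], "centre exp front",(467.5,-150))
# same check on the mounted cap: s2 rim bottom (365,432)/4
for z in(97,101,105):print(z,plane("side",(200+368/4,190+432/3.75),z), "expected front", 493.5+24*(173-493.5)/498,154+24*380/498)
E
```

```text
0 [array([ 465.3, -160.1]), array([ 463.4, -156.5])] centre exp front (467.5, -150)
4 [array([ 463.1, -154.9]), array([ 461.2, -151.3])] centre exp front (467.5, -150)
8 [array([ 460.9, -149.6]), array([ 459. , -146.1])] centre exp front (467.5, -150)
12 [array([ 458.7, -144.4]), array([ 456.8, -140.8])] centre exp front (467.5, -150)
16 [array([ 456.4, -139.1]), array([ 454.6, -135.6])] centre exp front (467.5, -150)
97 [482.431 165.504  97.   ] expected front 478.0542168674699 172.3132530120482
101 [479.558 168.928 101.   ] expected front 478.0542168674699 172.3132530120482
105 [476.686 172.351 105.   ] expected front 478.0542168674699 172.3132530120482
```

```bash

python3 -m crank '[[[0.7,0,0,0.0005,0],[0.7,0,0,0.001,0],[0.7,0,0,0.001,0]]]'
python3 -c "
from h import *
st()"
python3 -m crank '[[[0.7,0,0,0.0003,0],[0.7,0,0,0.0006,0],[0.7,0,0,0.0006,0]]]'
python3 -c "
from h import *
st()"
```

```text
t: 35.88
ee_pos: [477.0, -172.0, 33.6]
tcp_rot: [0.0, -0.005, 1.0, -0.0]
ft_force: [0.3, -0.1, -0.8]
gripper_width: 47.3
grasp_force: 31.4
t 35.88 p [ 477.049 -171.989   33.627] yaw -179.39 j [ 1.034  0.8   -1.076  2.011  0.915  0.921  1.037] f [ 0.314 -0.068 -0.81 ] m [-0.024 -0.004  0.01 ] w 47.3 g 31.4
t: 36.25
ee_pos: [477.2, -172.0, 33.5]
tcp_rot: [0.0, -0.005, 1.0, -0.0]
ft_force: [-0.5, -0.4, 4.7]
gripper_width: 47.2
grasp_force: 31.7
t 36.25 p [ 477.227 -171.952   33.513] yaw -179.39 j [ 1.034  0.8   -1.075  2.011  0.916  0.92   1.036] f [-0.498 -0.433  4.731] m [-0.063  0.121 -0.036] w 47.2 g 31.7
```

Contact felt. I'll release gently and withdraw.

```bash

python3 -m crank '[[[0.7,0,0,-0.0003,0],[0.55,0,0,-0.0003,0],[0.45,0,0,-0.0003,0],[0.3,0,0,-0.0003,0],[0.1,0,0,-0.0003,0],[0,0,0,-0.0003,0],[0,0,0,-0.0003,0],[0,0,0,-0.0003,0]]]' 20
python3 -m crank '[[[0,0,0,-0.005,0],[0,0,0,-0.02,0],[0,0,0,-0.05,0],[0,0,0,-0.09,0],[0,0,0,-0.14,0],[0,0,0,-0.19,0],[0,0,0,-0.23,0],[0,0,0,-0.25,0],[0,0,0,-0.25,0],[0,0,0,-0.25,0]]]'
python3 - <<'E'
from h import *
st()
im=vision.camera("side");c=im[170:290,330:490]
y=cv2.inRange(c,(0,120,120),(110,255,255));print("yellow",np.argwhere(y).mean(0)[::-1]+[330,170] if y.any() else None)
w=cv2.inRange(c[:,:],(0,0,0),(90,90,90))
t=cv2.inRange(c,(120,120,120),(255,255,255));h=cv2.findContours(t,cv2.RETR_EXTERNAL,cv2.CHAIN_APPROX_NONE)[0];b=max(h,key=cv2.contourArea)
m=np.zeros_like(t);cv2.drawContours(m,[cv2.convexHull(b)],-1,255,-1)
d=cv2.connectedComponentsWithStats(cv2.bitwise_and(w,m));print(d[2][1:],d[3][1:]+[330,170])
cv2.imwrite("pics/s8.png",cv2.resize(c,(800,600)))
E
```

```text
t: 37.25
ee_pos: [477.0, -172.0, 33.4]
tcp_rot: [-0.0, -0.005, 1.0, 0.0]
ft_force: [-0.0, -0.3, -0.2]
gripper_width: 85.4
grasp_force: 0.0
t: 38.5
ee_pos: [476.5, -172.1, 182.8]
tcp_rot: [-0.001, -0.005, 1.0, 0.0]
ft_force: [0.2, -0.0, 0.1]
gripper_width: 85.4
grasp_force: 0.0
t 38.5 p [ 476.528 -172.057  182.772] yaw -179.39 j [ 1.187  0.626 -1.292  1.897  0.666  1.146  1.224] f [ 0.171 -0.041  0.098] m [-0.006  0.023  0.001] w 85.4 g 0.0
yellow [400.793 235.034]
[[ 51  53   1   1   1]
 [ 56  54   1   1   1]
 [ 61  55   1   1   1]
 [ 65  56   2   1   2]
 [ 62  57  24  31 569]
 [ 40  60   1   1   1]
 [ 89  61   1   1   1]
 [ 39  62   1   1   1]
 [ 94  62   1   1   1]
 [ 98  63   1   1   1]
 [ 38  64   1   1   1]
 [102  64   1   1   1]
 [106  65   1   1   1]
 [ 34  71   1   1   1]
 [ 33  73   1   1   1]
 [ 32  75   1   1   1]
 [114  78   1   1   1]
 [ 28  82   1   1   1]
 [ 27  84   1   1   1]
 [ 26  86   1   1   1]
 [112  86   1   1   1]
 [ 25  88   1   1   1]
 [110  93   1   1   1]
 [109  97   1   1   1]
 [107 104   1   1   1]] [[381.    223.   ]
 [386.    224.   ]
 [391.    225.   ]
 [395.5   226.   ]
 [403.668 242.838]
 [370.    230.   ]
 [419.    231.   ]
 [369.    232.   ]
 [424.    232.   ]
 [428.    233.   ]
 [368.    234.   ]
 [432.    234.   ]
 [436.    235.   ]
 [364.    241.   ]
 [363.    243.   ]
 [362.    245.   ]
 [444.    248.   ]
 [358.    252.   ]
 [357.    254.   ]
 [356.    256.   ]
 [442.    256.   ]
 [355.    258.   ]
 [440.    263.   ]
 [439.    267.   ]
 [437.    274.   ]]
```

View pics/s8.png

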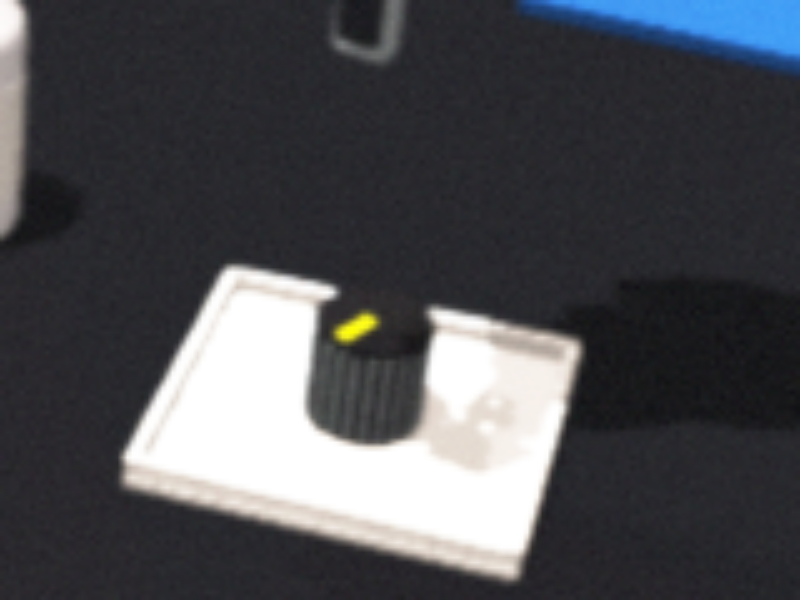

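The cap stands upright in the middle of the tray, with its top at about (375,325) in the crop, and the gripper is clear of it.

```bash
python3 -c "
from cell import bot
print(bot.finish_job())"
```

```text
the job is handed in; nothing more can be done
None
```

The cap came off after at most about 1.4 turns and was held as it came free; it now stands upright and released near the middle of the tray, and the job was handed in at about 38.5 s with the glassware and bottle not approached. The upward wrist force briefly read 6 to 7.6 N while I was still learning the thread's rise, above the 5 N guide if the spring's own 3 to 4 N is not deducted, and I viewed 11 pictures instead of the allowed 10.

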